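Press the jar's lid home and ease the lever back up

TASK

Use the lever of the lid press, the one with the glass jar standing under it, to press the jar's lid home: push the lever right down to its stop. The lever is on a strong spring: do not let it snap back, but ease it up slowly with the hand, over two seconds or more, until it is fully up again, and leave the jar standing in the press. Do not work the juicer beside it.

Things in the scene. Friction and masses are not known exactly. Their poses are not given: they have to be found in the camera images.
- capper_lever (a joint): Lever of the lid press, rad: 0 = fully up (rest, 26 degrees above level), grows as the handle goes down, 0.8 = down on its stop (20 degrees below level). A spring always pushes it up: about 4 N at the handle when up, 10 to 12 N near the bottom, some 2 N more over the last 0.17 rad while the lid goes on. Let go, it flies up at once.
- capper_grip (a point): Centre of the lid press's handle, a black round cross-bar 26 mm thick, 60 mm long, at the lever's end. y axis: along the bar, level. x axis: along the lever from bar to hinge; the hinge axis is parallel to y, 200 mm along x, 200 mm above the worktop. The bar swings from 287 to 131 mm above the worktop. Fixed press: grey foot 150 x 120 mm, 213 mm column at the hinge. Push on the bar or grip it.
- lid_top (a point): Centre of the top of the steel lid (45 mm across) of the loose amber glass jar (48 mm across) that stands between four pins on the press's foot, under the ram, 45 mm in front of the hinge. 112 mm above the worktop while just set on, about 104 mm once pressed home (stiff, it stays where it is pushed). z axis: up out of the lid.
- juicer_lever (a joint): Lever of the juicer, rad: 0 = up (rest), 0.8 = down. Same frame, size and spring as the lid press, but a steel bowl with a reamer cone stands below it and its black grip lies along the lever, not across. It stands 0.24 to 0.43 m to the left or right of the lid press. Not to be used.
Mind the look-alikes: they are no part of the job. There is more than one size of the part that bears lid_top; the job needs the smallest.

How it is judged:
By the outcome, as a careful person would: the job done as asked, in the order asked, and still so for the second after the job is handed in, with the robot touching nothing.
It also fails if it takes over 46 s, if anything falls off the work surface, if the arm or the gripper's body presses on something with over 40 N, if the wrist force passes 120 N, or if a joint passes its speed limit or range.

ROBOT

A 7-joint arm with a two-finger parallel gripper is mounted at the origin on a cart in front of the work surface, level with it; the furniture and walls round the work are solid. World frame = base frame: x ahead of the robot, y to its left, z up, the work surface at z = 0. Lengths are in m, angles in degrees, forces in N, time in s.
With the tool pointing down it reaches from about 0.425 to 0.875 m from the base axis. Payload 4.7 kg.
Tool frame: the origin (TCP) lies on the front face of the gripper's body, between the roots of the fingers; the fingertips stand 70 mm ahead of it and the grasp point (between the pads) lies 51 mm ahead of it (r.tcp_to_grasp is the z of the grasp point in the tool frame, in m); z points along the fingers, y is the direction in which the jaws open and shut (so a half turn about z gives the same grasp; the last joint's range is limited). The gripper opens to 87 mm and grips with 3 to 60 N. Pads are 19 mm wide; open, the fingers measure 117 mm over their backs; the gripper's body (75 mm by 190 mm) begins 51 mm behind the grasp point.
Start: joints at [-75.453, 18.392, -4.016, 83.108, 1.295, 78.541, -3.26], TCP at [0.154, 0.631, 0.292] pointing down, gripper open.
Joint ranges: [-163.93, 163.93], [-17.29, 119.83], [-79.2, 71.16], [3.27, 140.29], [-89.18, 269.18], [5.43, 117.66], [-154.24, 154.24]. Speed limits (degrees/s): [147.25, 147.25, 180, 180, 180, 180, 180].

INTERFACE

Orientations are given as [roll, pitch, yaw] about the fixed x, y, z axes, in that order (R = Rz(yaw) Ry(pitch) Rx(roll)).
In Python, from bench import r, cams, finish_job gives the robot as it stands.
- The arm moves only by the tool arm_command, never from a script. Its argument "series" is one flat list of numbers, 5 for each row, row after row: the shift along the world's x, y, z in mm, then the turn about the world's z in rad, then the opening in per cent of the stroke, from 0 (shut) to 100 (fully open). In form: [dx, dy, dz, roll, grip, dx, dy, dz, roll, grip, ...]. A call has 1 to 10 rows; each row shifts and turns the commanded pose from where the row before left it; what a row does not reach is not made up. A row lasts 1/12 s, in which the tool goes at most 41.7 mm and 7.16 degrees, less where a joint would pass 70% of its speed; a pose out of reach is approached as far as the arm can. A call is refused whole if a number of a shift passes 41.7 or a number of a turn 0.125, either way. A call with a gripper value outside its range is refused whole. The fingers move at their own pace and stop on an object; "grip_force" is the grip in N (left out, the last holds). Time passes only in rows, so rows that do not move let the fingers close. It gives the time, the measured TCP pose, the force and the opening at its end, in the units of the state.
- r.observe(): the state, without advancing time (a new reading comes with each control period).
- cams.read_camera(name): name is "side" or "top" or "wrist"; returns the picture (420x560x3 uint8, red, green, blue); there is no depth.
- cams.camera_info(name): a dict with "K" (3x3 intrinsics, pixels), "world_to_cam" (4x4, takes a point from world to camera coordinates); the wrist camera has in their place "hand_eye" (4x4, takes a point from camera to tool coordinates, whose origin is the TCP and whose axes are the flange's). Camera axes: x right, y down, z forward; pixel columns grow to the right and rows downward; lengths in m; the calibration is good to about 2 mm. A picture is of the moment at which its call begins: read the wrist's pose just before it. camera_info takes no time and is no camera call.
- finish_job(): hands the job in, once; it reports no verdict.
The state is a dict: "clock": time; "qpos": joint angles; "qvel": joint speeds; "joint_torque": joint torques, N m; "tcp_pos": TCP position; "tool_rot": TCP orientation; "contact_force": force on the tool from outside, world axes, zero at the start; "wrist_torque": the same for the moment, N m; "grip_width": finger opening in m.
Only numpy, scipy, OpenCV 4.12 (cv2) and the standard library are available. Lean on these libraries where they do the work, as an engineer would, in place of code of your own. Each camera call takes 0.05 s, during which the arm holds its last target. There are 200 camera calls.

## Working session

There is one attempt and no reset: what is moved stays moved. The work goes in short steps, Python scripts to look and compute and a tool call to move; the robot and the scene stay as the last step left them, time stands still between calls to the robot, and variables do not carry over. Pictures are saved under pics/ and viewed, about 8 in all and at most 12, crops included, and the job is handed in when it is done.

Besides the shell and the picture viewer there is one more tool, called in YAML: its name, and indented under it one key for each argument. arm_command: Moves the arm, as the interface text tells. Its arguments: {"type":"object","properties":{"series":{"type":"array"},"grip_force":{"type":"number"}},"required":["series"]}

```bash
mkdir -p pics; python3 - <<'E'
from bench import r,cams
import cv2,numpy as np
s=r.observe();print({k:np.round(v,3).tolist() for k,v in s.items()})
for n in("side","top"):
    i=cams.camera_info(n);print(n,np.round(i["K"],1).tolist(),np.round(i["world_to_cam"],3).tolist())
    cv2.imwrite(f"pics/{n}0.png",cams.read_camera(n)[:,:,::-1])
E
```

```text
{'clock': 0.0, 'qpos': [-75.452, 18.44, -4.015, 83.176, 1.297, 78.542, -3.262], 'qvel': [0.123, 0.069, -0.029, 0.09, -0.03, -0.112, -0.048], 'joint_torque': [-0.0, -49.129, -0.404, -31.253, -0.064, 0.044, 0.0], 'tcp_pos': [0.154, 0.631, 0.291], 'tool_rot': [-179.888, 0.008, 166.26], 'contact_force': [-0.262, 0.229, -0.38], 'wrist_torque': [-0.065, -0.03, 0.032], 'grip_width': 0.088}
side [[518.7, 0.0, 274.3], [0.0, 518.7, 209.3], [0.0, 0.0, 1.0]] [[0.99, -0.142, 0.008, -0.545], [-0.059, -0.454, -0.889, 0.305], [0.13, 0.879, -0.458, 0.962], [0.0, 0.0, 0.0, 1.0]]
top [[395.6, 0.0, 279.3], [0.0, 395.6, 210.4], [0.0, 0.0, 1.0]] [[-0.003, -1.0, -0.025, 0.288], [-0.982, 0.007, -0.189, 0.614], [0.189, 0.024, -0.982, 1.02], [0.0, 0.0, 0.0, 1.0]]
```

View pics/side0.png

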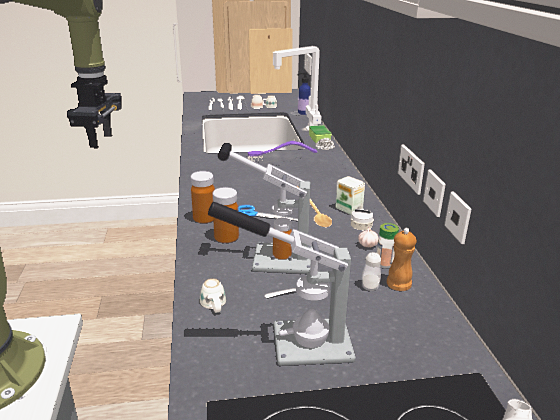

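View pics/top0.png

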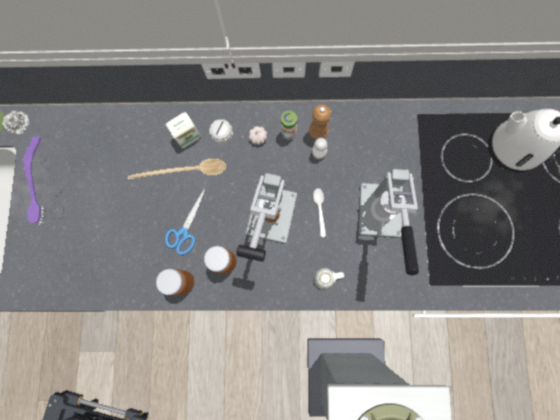

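The lid press is the far unit: cross-bar at side (225,152) and top (252,252), with the small amber jar under it at side (283,242). The near unit has the bowl and a grip lying along its lever, at side (240,218) and top (409,250), so it is the juicer. The two jars at side (202,198) and (226,215) are larger and stand loose. I'll confirm this in one enlarged crop.

```bash
cat > h.py <<'E'
import numpy as np
from bench import r,cams
def ray(n,u,v):
    i=cams.camera_info(n);W=np.array(i["world_to_cam"]);R=W[:3,:3];c=-R.T@W[:3,3]
    d=R.T@np.linalg.inv(i["K"])@[u,v,1];return c,d
def atz(n,u,v,z):
    c,d=ray(n,u,v);return c+d*(z-c[2])/d[2]
def tri(a,b):
    A=np.zeros((3,3));y=np.zeros(3)
    for q in(a,b):
        c,d=ray(*q);d=d/np.linalg.norm(d);P=np.eye(3)-np.outer(d,d);A+=P;y+=P@c
    return np.linalg.solve(A,y)
E
python3 - <<'E'
import cv2,numpy as np
from h import *
a=cv2.imread("pics/side0.png")[135:280,185:345];b=cv2.imread("pics/top0.png")[165:310,200:320]
f=lambda x:cv2.resize(x,None,fx=2.8 if 0 else 2.85,fy=2.85,interpolation=3)
cv2.imwrite("pics/c1.png",np.hstack([f(a),f(b)]))
print("bar",tri(("side",225,152),("top",252,252)),atz("top",252,252,.287))
print("hinge",atz("top",270,180,.213))
E
```

```text
bar [0.48245562 0.3372987  0.28675566] [0.48263471 0.33727494 0.287     ]
hinge [0.65997608 0.30297537 0.213     ]
```

View pics/c1.png

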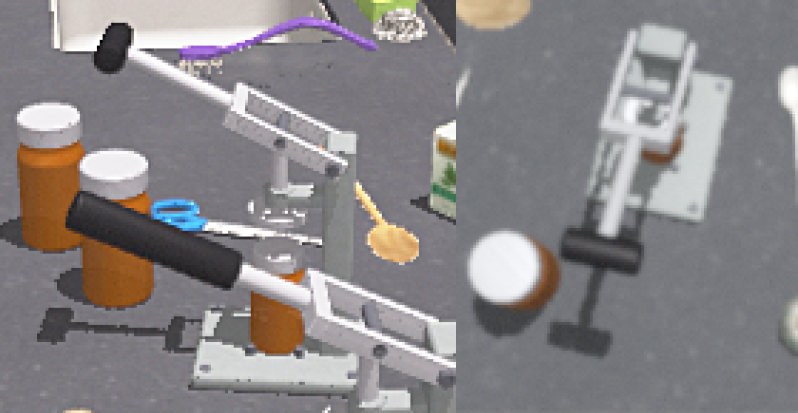

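The crop confirms it. The far unit has the black cross-bar, ram, small jar and pins; the near unit has the lengthwise grip. The bar is at about (0.482, 0.338, 0.287), which matches the given height. The lever heads about -10.5°, and the bar-to-hinge distance is 0.181 m in plan against 0.180 expected. I'll shut the fingers and push the bar top from above, since the jaws already lie nearly along the bar.

arm_command:
  series: [20, -18, 20, 0.005, 0, 25, -22, 16, 0.005, 0, 25, -22, 12, 0.005, 0, 25, -22, 12, 0.005, 0, 25, -22, 12, 0.005, 0, 25, -22, 12, 0.005, 0, 25, -22, 12, 0.005, 0, 25, -22, 4, 0.005, 0, 25, -22, 0, 0.005, 0, 25, -22, 0, 0.005, 0]
  grip_force: 20

```text
clock: 0.93
tcp_pos: [0.4004, 0.4141, 0.3925]
tool_rot: [180.0, 0.0, 169.1]
contact_force: [1.2, -0.1, 0.1]
grip_width: 0.0284
```

arm_command:
  series: [20, -18, 0, 0, 0, 20, -18, 0, 0, 0, 15, -16, 0, 0, 0, 10, -10, 0, 0, 0, 6, -6, 0, 0, 0, 0, 0, 0, 0, 0, 0, 0, 0, 0, 0]

```text
clock: 1.52
tcp_pos: [0.4699, 0.3479, 0.392]
tool_rot: [180.0, -0.0, 169.1]
contact_force: [-1.4, 0.0, 0.3]
grip_width: 0.0003
```

```bash
python3 - <<'E'
from h import *
import cv2
s=r.observe();print({k:np.round(s[k],4).tolist() for k in("clock","tcp_pos","tool_rot","contact_force","grip_width")})
w=cams.read_camera("wrist");t=cams.read_camera("top");a=cams.read_camera("side")
f=lambda x:cv2.resize(x,(400,300),interpolation=3)
cv2.imwrite("pics/w1.png",np.hstack([f(w),f(a[80:290,150:430])])[:,:,::-1])
i=cams.camera_info("wrist");print(np.round(i["K"],1).tolist(),np.round(i["hand_eye"],3).tolist())
E
```

```text
{'clock': 1.5167, 'tcp_pos': [0.4699, 0.3479, 0.392], 'tool_rot': [179.9948, -0.0496, 169.1389], 'contact_force': [-1.4403, 0.0309, 0.2713], 'grip_width': 0.0003}
[[318.0, 0.0, 278.3], [0.0, 318.0, 210.6], [0.0, 0.0, 1.0]] [[-0.0, -0.966, -0.26, 0.07], [1.0, -0.0, 0.001, 0.0], [-0.001, -0.26, 0.966, -0.093], [0.0, 0.0, 0.0, 1.0]]
```

View pics/w1.png

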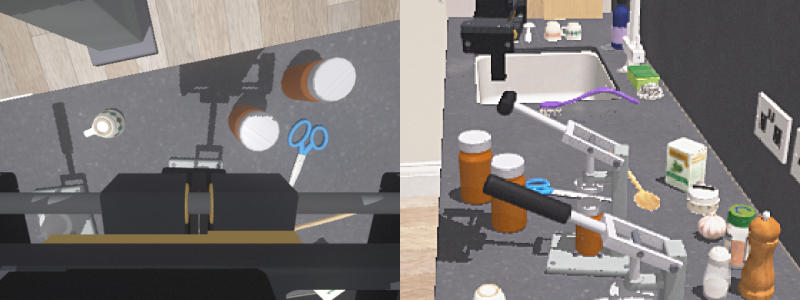

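The wrist view is blocked by the gripper, and the fingers hang just short of the bar. The side view shows the bar at panel (507,102), still at rest. I'll move above the bar and make gentle contact.

arm_command:
  series: [6, -5, 0, 0, 0, 6, -5, 0, 0, 0, 0, 0, -6, 0, 0, 0, 0, -6, 0, 0, 0, 0, -5, 0, 0, 0, 0, -4, 0, 0, 0, 0, -3, 0, 0, 0, 0, 0, 0, 0]

```text
clock: 2.33
tcp_pos: [0.4814, 0.3377, 0.3682]
tool_rot: [-180.0, -0.1, 169.2]
contact_force: [-4.1, -0.7, 5.6]
grip_width: 0.0006
```

```bash
python3 - <<'E'
from h import *
import cv2
s=r.observe();print({k:np.round(s[k],4).tolist() for k in("clock","tcp_pos","contact_force")})
t=cams.read_camera("top");a=cams.read_camera("side")
f=lambda x:cv2.resize(x,(400,400),interpolation=3)
cv2.imwrite("pics/w2.png",np.hstack([f(a[90:190,180:280]),f(t[190:290,200:300])])[:,:,::-1])
u=np.array([np.cos(np.radians(10.5)),-np.sin(np.radians(10.5))])
z=np.linspace(.2877,.1316,21);h=np.sqrt(.04-(z-.2)**2)
print(np.round(np.c_[z[1:]*1000,-np.diff(h)[:,None]*u*1000,np.diff(z)*1000],1))
E
```

```text
{'clock': 2.3333, 'tcp_pos': [0.4814, 0.3377, 0.3682], 'contact_force': [-4.1029, -0.6706, 5.5887]}
[[ 2.799e+02 -3.500e+00  7.000e-01 -7.800e+00]
 [ 2.721e+02 -3.200e+00  6.000e-01 -7.800e+00]
 [ 2.643e+02 -2.800e+00  5.000e-01 -7.800e+00]
 [ 2.565e+02 -2.400e+00  5.000e-01 -7.800e+00]
 [ 2.487e+02 -2.100e+00  4.000e-01 -7.800e+00]
 [ 2.409e+02 -1.800e+00  3.000e-01 -7.800e+00]
 [ 2.331e+02 -1.400e+00  3.000e-01 -7.800e+00]
 [ 2.253e+02 -1.100e+00  2.000e-01 -7.800e+00]
 [ 2.175e+02 -8.000e-01  2.000e-01 -7.800e+00]
 [ 2.096e+02 -5.000e-01  1.000e-01 -7.800e+00]
 [ 2.018e+02 -2.000e-01  0.000e+00 -7.800e+00]
 [ 1.940e+02  1.000e-01 -0.000e+00 -7.800e+00]
 [ 1.862e+02  4.000e-01 -1.000e-01 -7.800e+00]
 [ 1.784e+02  7.000e-01 -1.000e-01 -7.800e+00]
 [ 1.706e+02  1.000e+00 -2.000e-01 -7.800e+00]
 [ 1.628e+02  1.300e+00 -2.000e-01 -7.800e+00]
 [ 1.550e+02  1.600e+00 -3.000e-01 -7.800e+00]
 [ 1.472e+02  1.900e+00 -4.000e-01 -7.800e+00]
 [ 1.394e+02  2.300e+00 -4.000e-01 -7.800e+00]
 [ 1.316e+02  2.600e+00 -5.000e-01 -7.800e+00]]
```

View pics/w2.png

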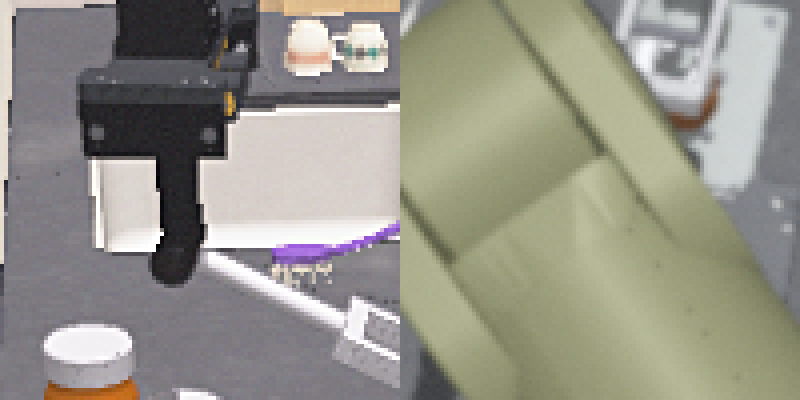

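The fingertip rests on the bar, at crop (181,240) against a bar centre of (175,262), so it sits about 3 mm to the hinge side. The 5.6 N upward reads as a real contact. I'll shift 3 mm back while following the arc down.

arm_command:
  series: [-5, 1, -6, 0, 0, -4, 1, -8, 0, 0, -4, 0, -8, 0, 0, -3, 1, -8, 0, 0, -2, 0, -8, 0, 0, -2, 0, -8, 0, 0, -1, 0, -8, 0, 0, -1, 0, -8, 0, 0, -1, 0, -8, 0, 0, 0, 0, -6, 0, 0]

```text
clock: 3.27
tcp_pos: [0.4571, 0.3426, 0.2917]
tool_rot: [179.9, -0.2, 169.3]
contact_force: [-3.4, 2.8, 7.0]
grip_width: 0.0007
```

arm_command:
  series: [1, 0, -8, 0, 0, 1, 0, -8, 0, 0, 1, 0, -8, 0, 0, 1, 0, -8, 0, 0, 1, 0, -8, 0, 0, 1, 0, -8, 0, 0, 2, -1, -7, 0, 0, 2, 0, -7, 0, 0, 2, -1, -6, 0, 0, 2, 0, -4, 0, 0]

```text
clock: 4.1
tcp_pos: [0.4698, 0.3398, 0.2195]
tool_rot: [-180.0, -0.4, 169.3]
contact_force: [-7.4, -0.4, 9.9]
grip_width: 0.0007
```

arm_command:
  series: [1, 0, -3, 0, 0, 1, 0, -3, 0, 0, 0, 0, -2, 0, 0, 0, 0, -2, 0, 0, 0, 0, 0, 0, 0]

```text
clock: 4.52
tcp_pos: [0.4718, 0.3395, 0.2134]
tool_rot: [-180.0, -0.4, 169.2]
contact_force: [-14.2, -4.0, 25.8]
grip_width: 0.0003
```

arm_command:
  series: [0, 0, -2, 0, 0, 0, 0, -1, 0, 0, 0, 0, 0, 0, 0, 0, 0, 0, 0, 0]

```text
clock: 4.85
tcp_pos: [0.472, 0.3395, 0.2128]
tool_rot: [180.0, -0.4, 169.2]
contact_force: [-17.2, -7.6, 38.2]
grip_width: 0.0005
```

```bash
python3 - <<'E'
from h import *
import cv2
s=r.observe();print({k:np.round(s[k],4).tolist() for k in("clock","tcp_pos","contact_force")})
a=cams.read_camera("side")
cv2.imwrite("pics/w3.png",cv2.resize(a[130:280,180:380],(800,600),interpolation=3)[:,:,::-1])
E
```

```text
{'clock': 4.85, 'tcp_pos': [0.472, 0.3395, 0.2128], 'contact_force': [-17.2068, -7.6197, 38.2117]}
```

View pics/w3.png

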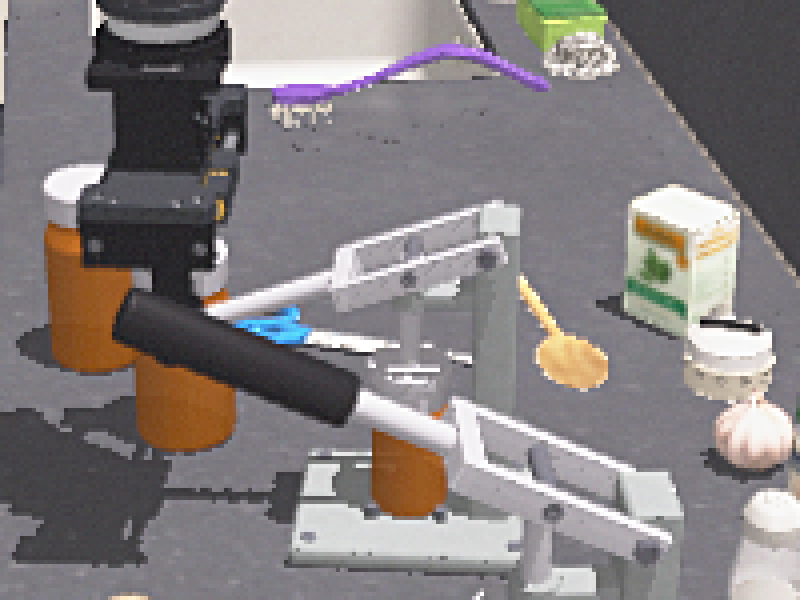

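The lever is on its stop: it slopes up toward the hinge, the ram is on the lid, and a further 3 mm of command gave only 0.6 mm of travel and +12 N. Now I'll ease it up at about 4 mm per row.

arm_command:
  series: [0, 0, 2, 0, 0, 0, 0, 3, 0, 0, -1, 0, 4, 0, 0, -1, 0, 4, 0, 0, -1, 0, 4, 0, 0, -1, 0, 4, 0, 0, -1, 0, 4, 0, 0, -1, 0, 4, 0, 0, -1, 0, 4, 0, 0, -1, 0, 4, 0, 0]

```text
clock: 5.73
tcp_pos: [0.4655, 0.3407, 0.2449]
tool_rot: [179.8, -0.2, 169.3]
contact_force: [-2.1, 3.0, 7.9]
grip_width: 0.0004
```

arm_command:
  series: [-1, 0, 4, 0, 0, -1, 1, 4, 0, 0, -1, 0, 4, 0, 0, 0, 1, 4, 0, 0, 0, 0, 4, 0, 0, 0, 0, 4, 0, 0, 0, 0, 4, 0, 0, 0, 0, 4, 0, 0, 0, 0, 4, 0, 0, 0, 0, 4, 0, 0]

```text
clock: 6.57
tcp_pos: [0.4642, 0.3411, 0.2848]
tool_rot: [179.9, 0.0, 169.2]
contact_force: [1.7, 0.7, 6.8]
grip_width: 0.0005
```

arm_command:
  series: [0, 0, 4, 0, 0, 0, 0, 4, 0, 0, 0, 0, 4, 0, 0, 0, 0, 4, 0, 0, 0, 0, 4, 0, 0, 1, 0, 4, 0, 0, 1, 0, 4, 0, 0, 1, 0, 4, 0, 0, 1, 0, 4, 0, 0, 1, -1, 4, 0, 0]

```text
clock: 7.4
tcp_pos: [0.4697, 0.3395, 0.3243]
tool_rot: [180.0, 0.0, 169.1]
contact_force: [2.8, 1.3, 5.9]
grip_width: 0.0006
```

arm_command:
  series: [1, 0, 4, 0, 0, 1, 0, 4, 0, 0, 1, -1, 4, 0, 0, 1, 0, 4, 0, 0, 1, 0, 4, 0, 0, 2, -1, 4, 0, 0, 2, 0, 3, 0, 0, 2, 0, 3, 0, 0, 2, 0, 3, 0, 0, 1, 0, 3, 0, 0]

```text
clock: 8.23
tcp_pos: [0.482, 0.337, 0.36]
tool_rot: [-179.8, -0.2, 169.2]
contact_force: [-2.4, -1.8, 3.2]
grip_width: 0.0001
```

Contact has held all the way. I'll finish the last 10 mm slowly, then lift clear.

arm_command:
  series: [1, 0, 3, 0, 0, 1, 0, 2, 0, 0, 0, 0, 2, 0, 0, 0, 0, 2, 0, 0, 0, 0, 2, 0, 0, 0, 0, 2, 0, 0, 0, 0, 3, 0, 0, 0, 0, 5, 0, 0, 0, 0, 10, 0, 0, 0, 0, 15, 0, 0]

```text
clock: 9.07
tcp_pos: [0.4849, 0.3374, 0.4059]
tool_rot: [-179.9, -0.1, 169.1]
contact_force: [-0.1, 0.2, -0.1]
grip_width: 0.0005
```

arm_command:
  series: [0, 0, 15, 0, 0, -15, 15, 10, 0, 0, -25, 25, 0, 0, 0, -25, 25, 0, 0, 0, -25, 25, 0, 0, 0, -25, 25, 0, 0, 0, -25, 25, 0, 0, 0, -15, 15, 0, 0, 0, -5, 5, 0, 0, 0, 0, 0, 0, 0, 0]

```text
clock: 9.9
tcp_pos: [0.3233, 0.4991, 0.4316]
tool_rot: [180.0, -0.0, 169.4]
contact_force: [0.7, -0.1, 0.0]
grip_width: 0.0006
```

```bash
python3 - <<'E'
from h import *
import cv2
s=r.observe();print({k:np.round(s[k],4).tolist() for k in("clock","tcp_pos","contact_force")})
a=cams.read_camera("side");t=cams.read_camera("top")
f=lambda x:cv2.resize(x,(400,400),interpolation=3)
cv2.imwrite("pics/w4.png",np.hstack([f(a[135:275,190:330]),f(t[165:305,190:330])])[:,:,::-1])
b=cv2.imread("pics/side0.png");d=np.abs(a[:,:,::-1].astype(int)-b).max(2)
print("bar region diff",(d[140:165,212:240]>40).sum(),"jar region diff",(d[215:265,265:300]>40).sum())
E
```

```text
{'clock': 9.9, 'tcp_pos': [0.3233, 0.4991, 0.4316], 'contact_force': [0.719, -0.1178, 0.045]}
bar region diff 0 jar region diff 86
```

View pics/w4.png

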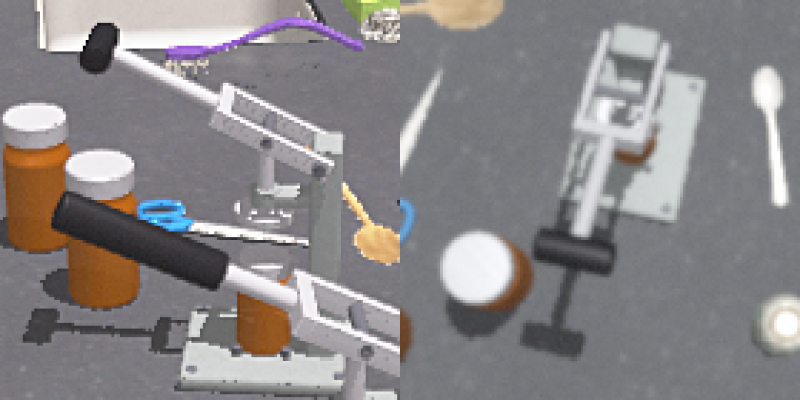

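The lever is fully up: its bar at crop (100,47) shows no pixel change from the start. The jar stands between its pins at crop (264,310) with the lid sitting lower, and the juicer is unmoved.

```bash
python3 -c "
from bench import finish_job
print(finish_job())"
```

```text
the job is handed in; nothing more can be done
None
```

I pressed the lid press's lever down to its stop, eased it back up, and handed the job in at about 10 s of the 46 s allowed. I pushed on the cross-bar from above with shut fingers.

- **Stop reached:** at the bottom the bar was at about 0.130 m. A further 3 mm of command gave only 0.6 mm of travel, and the force rose from 26 to 38 N at the fingertips.
- **Easing up:** the way up took about 3.7 s. Each reading on the way still showed the bar pushing on the fingers (8, 7, 6, then 3 N).
- **Last checks:** the bar's image is the same as at the start, so the lever is fully up. The jar stands between its pins with its lid looking lower. The juicer is unmoved, and the force reads about 0 with the arm clear.

I did not measure the lid's final height. That it is home rests on the lever reaching its stop and on the change seen at the jar's lid. The wrist camera's view of the bar was blocked by the gripper, so I placed the fingers from the side and top cameras and the force reading. No check failed.

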